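# Find the tube that fits and hold it down on the touch mixer

### The arm

A 6-joint arm with a two-finger parallel gripper is mounted at the origin on a cart in front of the work surface, level with it; the furniture and walls round the work are solid. World frame = base frame: x ahead of the robot, y to its left, z up, the work surface at z = 0. Lengths are in mm, angles in rad, forces in N, time in s.
With the tool pointing down it reaches from about 300 to 775 mm from the base axis. Payload 14.6 kg.
Tool frame: the origin (TCP) lies at the very end of the fingers, on their centre line; the grasp point (between the pads) lies 19 mm behind it; z points along the fingers, y is the direction in which the jaws open and shut (so a half turn about z gives the same grasp; the last joint's range is limited). The gripper opens to 94 mm and grips with 3 to 60 N. Pads are 16 mm wide; open, the fingers measure 119 mm over their backs; the gripper's body (75 mm by 177 mm) begins 78 mm behind the grasp point.
Start: joints at [-1.255, 0.3, 1.521, -0, 1.321, -0.067], TCP at [205.428, -510.185, 183.046] pointing down, gripper open.
Joint ranges: [-3.03, 3.03], [-0.79, 2.21], [0.23, 2.52], [-1.04, 4.18], [0, 3.07], [-2.55, 2.55]. Speed limits (rad/s): [2.22, 2.22, 2.57, 3.14, 3.14, 3.14].

### API

Orientations are given as [roll, pitch, yaw] about the fixed x, y, z axes, in that order (R = Rz(yaw) Ry(pitch) Rx(roll)).
In Python, from cell import manip gives the robot as it stands.
- The arm moves only by the shell command python3 -m pendant 'ROWS' [FORCE]. ROWS is JSON, a list of rows, each an object with "claw": the finger opening in m, from 0 to 0.094; "delta_pos": the shift along the tool's x, y, z in m, a list of three; "rotation": the turn, a rotation vector about the tool's x, y, z in rad, a list of three. A call has 1 to 10 rows; each row is the pose to reach, as a shift and turn from the pose measured when the call began, along the tool's axes at that moment; what a row does not reach only later rows make up. A row lasts 1/8 s, in which the tool goes at most 62.5 mm and 10.7 degrees, less where a joint would pass 70% of its speed; a pose out of reach is approached as far as the arm can. A call with a gripper value outside its range is refused whole. The fingers move at their own pace and stop on an object; FORCE is the grip in N (left out, the last holds). Time passes only in rows, so rows that repeat a pose let the fingers close. It gives the time, the measured TCP pose, the force and the opening at its end, in the units of the state.
- manip.read_state(): the state, without advancing time (a new reading comes with each control period).
- manip.camera(name): name is "scene" or "top" or "wrist"; returns the picture (420x560x3 uint8, red, green, blue); there is no depth.
- manip.camera_model(name): a dict with "fx", "fy", "cx", "cy" (pixels), "cam_to_world" (4x4, takes a point from camera to world coordinates); the wrist camera has in their place "T_tool_cam" (4x4, takes a point from camera to tool coordinates, whose origin is the TCP and whose axes are the flange's). Camera axes: x right, y up, looking along -z (the intrinsics and any distortion apply to the point x, -y, -z); pixel columns grow to the right and rows downward; lengths in mm; the calibration is good to about 2 mm. A picture is of the moment at which its call begins: read the wrist's pose just before it. camera_model takes no time and is no camera call.
- manip.sign_off(): hands the job in, once; it reports no verdict.
The state is a dict: "clock": time; "joints": joint angles; "qd": joint speeds; "effort": joint torques, N m; "eef_pos": TCP position; "eef_rot": TCP orientation; "wrist_force": force on the tool from outside, world axes, zero at the start; "moment": the same for the moment, N m; "finger_gap": finger opening in mm.
Only numpy, scipy, OpenCV 4.12 (cv2) and the standard library are available. Lean on these libraries where they do the work, as an engineer would, in place of code of your own. Each camera call takes 0.05 s, during which the arm holds its last target.

### The job

One of the two capped sample tubes in the grey rack fits through the guide hole of the touch mixer; find it, pass it foot first down through the guide into the rubber cup, and leave the other tube standing in the rack and the things around undisturbed. With the tube, press the spring-loaded cup halfway down its 14 mm travel, until the lower edge of the metal ring on the cup just reaches the steel collar below it, never all the way to the stop. Keep it there for two seconds and finish the program while still gripping the tube and holding the cup down: do not let go.

Things in the scene. Friction and masses are not known exactly. Their poses are not given: they have to be found in the camera images.
- mixer: touch mixer, fixed: white base 130 (x) x 112 (y) x 50 mm high; an aluminium bracket post at its back (x = +43 to +57 mm) carries a level guide plate over the cup. Origin at the worktop on the vertical axis of cup and guide hole; z up. The plate is 12 mm thick (z 110 to 122 mm), 48 mm wide (y), x = -24 to +57 mm; nothing stands above it
- guide_mouth (a point): centre of the guide hole at the plate's upper face, 122 mm above the worktop. The hole goes through, 19.5 mm wide, with a 2.5 mm chamfer at the top (mouth 24.5 mm)
- cup_floor (a point): centre of the rubber cup's inner floor, on the mixer's axis, 73.5 mm above the worktop when not pressed; it moves with the cup. The cup is 38 mm wide, its recess 28 mm wide and 5 mm deep. A tube's foot stands on this floor
- cup (a joint): how far the cup is pressed straight down, m: 0 at rest, 0.014 at its stop, 0.007 halfway (the lower edge of its aluminium ring then just reaches the top of the steel collar on the base). It is sprung back up: 2.1 N to start moving, about 7 N halfway, 12 N at the stop
- rack: grey tube rack, fixed, 56 (x) x 160 (y) x 60 mm high, origin under its centre, z up. Three round holes 25 mm wide, 54 mm deep (floor 6 mm above the worktop, 2 mm chamfer at the mouth) in a row at y = -50, 0 and +50 mm. The tubes start in the two outer holes, either way round, tops 146 mm above the worktop; the middle one is empty
- tube_a: white sample tube with a grey cap, about 50 g; origin at the centre of its flat foot, z towards the cap. 140 mm long; the cap is 26 mm wide and takes the top 24 mm. The straight body below the cap is 17 mm wide on one of the two tubes (fits the guide) and 22 mm on the other (does not); which is which has to be seen or tried
- tube_a_cap (a point): centre of tube_a's cap, 128 mm above its foot
- tube_b: the other sample tube, same length and cap as tube_a, the body below the cap 17 or 22 mm wide (see tube_a)
- tube_b_cap (a point): centre of tube_b's cap, 128 mm above its foot
- tape_roll: loose bystander, roll of label tape lying flat, 66 mm wide, 19 mm high, origin under its centre; do not disturb
- petri: loose bystander, petri dish 61 mm wide, 15 mm high, origin under its centre; do not disturb
- dropper: loose bystander, small white dropper bottle 27 mm wide, 86 mm high, origin under its centre; do not disturb
- bottle_small: loose bystander, small red-capped bottle 56 mm wide, 109 mm high, origin under its centre; do not disturb
Not all that is in view belongs to the job. Leave any purple look-alike of the tube_b alone.

How it is judged:
By the outcome, as a careful person would: the job done as asked, in the order asked, and still so for the second after the job is handed in, while the arm keeps its last pose, push and grip.
It also fails if it takes over 61 s, if anything falls off the work surface, if the arm or the gripper's body presses on something with over 40 N, if the wrist force passes 120 N, or if a joint passes its speed limit or range.

## Working session

There is one attempt and no reset: what is moved stays moved. The work goes in short steps, Python scripts to look and compute and a shell command to move; the robot and the scene stay as the last step left them, time stands still between calls to the robot, and variables do not carry over. Pictures are saved under pics/ and viewed, and the job is handed in when it is done.

```bash
mkdir -p pics; ls
python3 - <<'E'
from cell import manip
import cv2,json
for n in ("scene","top","wrist"):
    cv2.imwrite(f"pics/{n}0.png",manip.camera(n)[:,:,::-1])
    m=manip.camera_model(n); print(n,{k:(v.tolist() if hasattr(v,'tolist') else v) for k,v in m.items()})
print(manip.read_state())
E
```

```text
pics
scene {'fx': 450.5305706846072, 'fy': 450.5305706846072, 'cx': 271.57970491964875, 'cy': 207.00612992973873, 'cam_to_world': [[-0.8107924349833995, 0.43023853392374606, -0.3968758386458354, 213.05657064969893], [-0.5851060793431081, -0.614636151554102, 0.5290305067937947, 496.07350504328855], [-0.016324928466184316, 0.6611483987199156, 0.7500775237138261, 801.7573250443344], [0.0, 0.0, 0.0, 1.0]]}
top {'fx': 481.06125188610423, 'fy': 481.06125188610423, 'cx': 278.5998505475898, 'cy': 215.48508218295578, 'cam_to_world': [[0.011264138132015114, 0.9925776162653934, -0.12109002800004785, 426.596884616052], [-0.999723620009929, 0.01367786820102384, 0.019120656780536274, -10.327464148799244], [0.020634989372096367, 0.12084118342016066, 0.9924573570704329, 1256.8253657648158], [0.0, 0.0, 0.0, 1.0]]}
wrist {'fx': 371.5430417477892, 'fy': 371.5430417477892, 'cx': 283.09672042001847, 'cy': 214.8770148157352, 'T_tool_cam': [[0.0008558556809447194, 0.9711890940153999, 0.2383086468775317, 68.89225618887261], [0.9999994995582249, -0.000954658047645899, 0.0002991844093076626, 0.4328746152881813], [0.0005180679029842452, 0.23830827155925324, -0.9711894250413197, -202.3202265993704], [0.0, 0.0, 0.0, 1.0]]}
{'clock': 0.15, 'joints': array([-1.25457595e+00,  3.00339577e-01,  1.52142495e+00, -1.09374655e-05,
        1.32072873e+00, -6.66174968e-02]), 'qd': array([-0.00060692, -0.00133499, -0.002243  , -0.00184686,  0.00050192,
        0.00027772]), 'effort': array([ 3.38142645e-04, -5.31961620e+01, -3.52823281e+01,  7.08590727e-02,
        2.36304029e-02, -9.43037844e-05]), 'eef_pos': array([ 205.37073871, -509.97753218,  182.62454399]), 'eef_rot': array([-3.14069334e+00, -4.93802640e-05,  3.82840566e-01]), 'wrist_force': array([ 0.08392047,  0.67999443, -0.13163051]), 'moment': array([-0.05666466, -0.04135548, -0.06397641]), 'finger_gap': 93.86991785913384}
```

View pics/scene0.png

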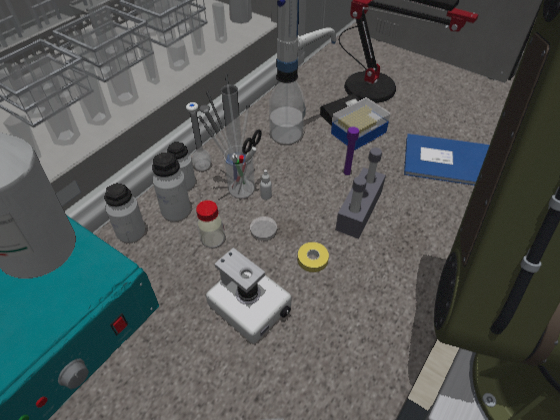

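View pics/top0.png

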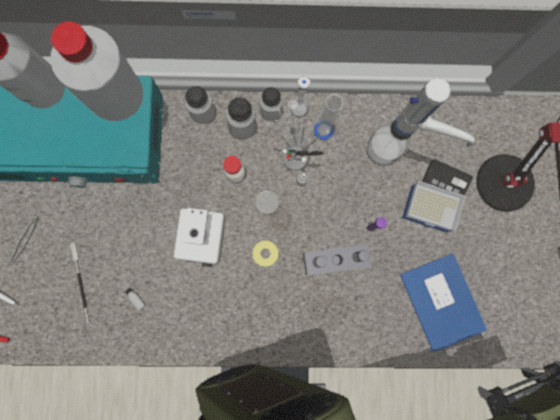

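View pics/wrist0.png

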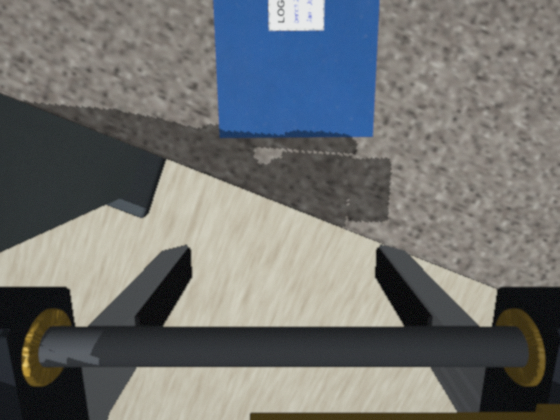

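The scene view shows the mixer at (247,290), the rack at (361,200) holding two grey-capped tubes, and the purple look-alike at (350,150). I'll enlarge these areas.

Run:
```python
import cv2
s=cv2.imread("pics/scene0.png");t=cv2.imread("pics/top0.png")
cv2.imwrite("pics/s_rack.png",cv2.resize(s[115:245,320:410],None,fx=4.5,fy=4.5,interpolation=cv2.INTER_CUBIC))
cv2.imwrite("pics/t_rack.png",cv2.resize(t[205:285,295:395],None,fx=7,fy=7,interpolation=cv2.INTER_CUBIC))
cv2.imwrite("pics/s_mix.png",cv2.resize(s[235:345,195:335],None,fx=5,fy=5,interpolation=cv2.INTER_CUBIC))
cv2.imwrite("pics/t_mix.png",cv2.resize(t[195:275,165:285],None,fx=6,fy=6,interpolation=cv2.INTER_CUBIC))
```

```text
(no output)
```

View pics/s_rack.png

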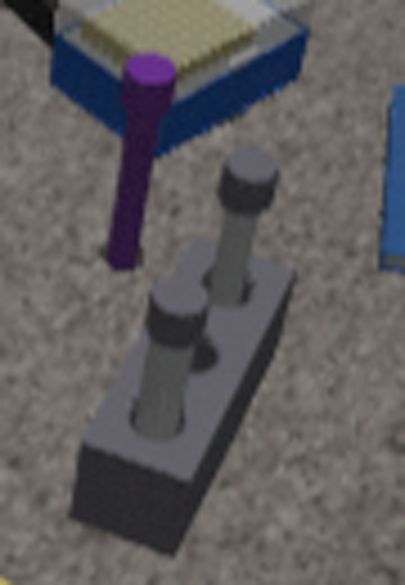

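View pics/t_rack.png

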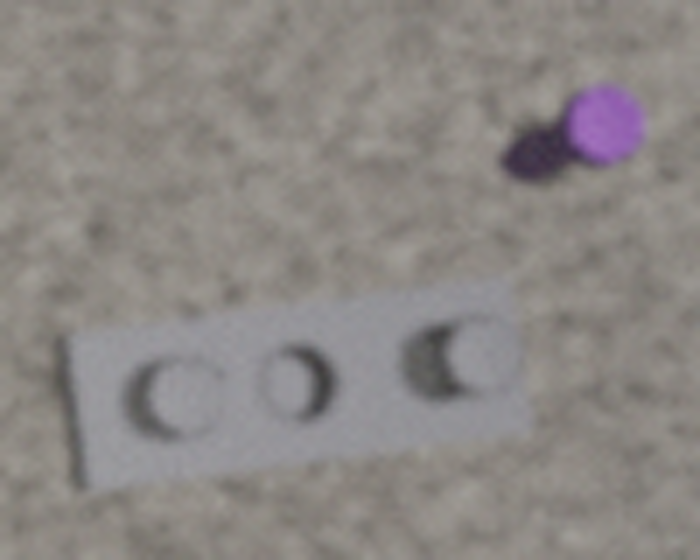

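View pics/s_mix.png

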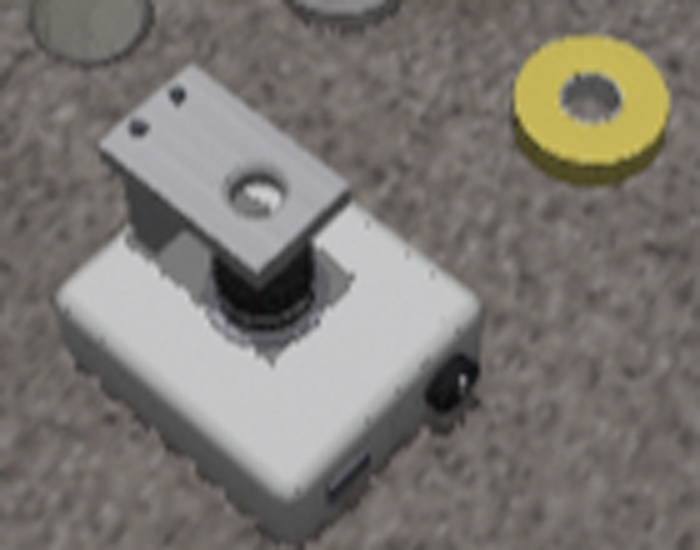

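View pics/t_mix.png

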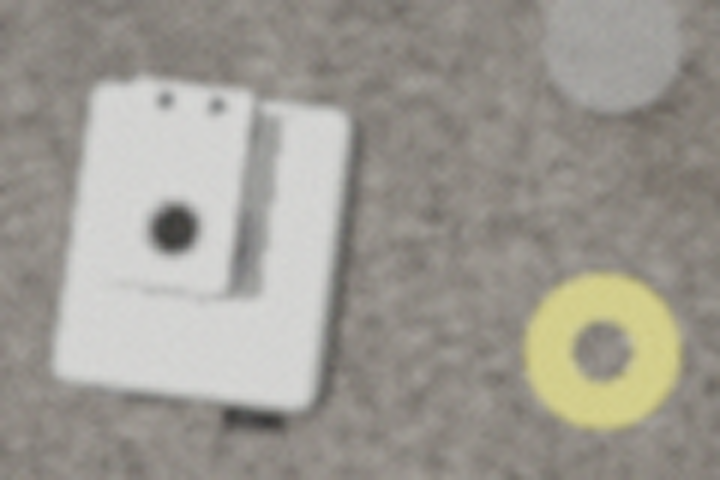

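Candidates for the tube (scene pixels):
- **Far rack tube, grey cap, (375,153):** body/cap width ratio is about 0.62, so about 17 mm.
- **Near rack tube, grey cap, (359,185):** ratio is about 0.86, so about 22 mm.
- **Purple look-alike, (352,132):** to be left alone.

I choose the far tube, the right-hand one in the top view, and will now measure.

```bash
cat > h.py <<'E'
import numpy as np
from cell import manip
def ray(cam,u,v,T=None):
    m=manip.camera_model(cam); 
    if T is None: T=np.array(m["cam_to_world"])
    d=np.array([(u-m["cx"])/m["fx"],-(v-m["cy"])/m["fy"],-1.])
    return T[:3,3],T[:3,:3]@d
def atz(cam,u,v,z,T=None):
    o,d=ray(cam,u,v,T); return (o+d*(z-o[2])/d[2])[:2].round(1)
def wristT():
    from scipy.spatial.transform import Rotation as R
    s=manip.read_state();T=np.eye(4);T[:3,:3]=R.from_euler('xyz',s["eef_rot"]).as_matrix();T[:3,3]=s["eef_pos"]
    return T@np.array(manip.camera_model("wrist")["T_tool_cam"])
E
python3 - <<'E'
from h import *
t=lambda x,y,f,ox,oy:(x/f+ox-.5+.5/f,y/f+oy-.5+.5/f)
R=lambda x,y:t(x,y,7,295,205); M=lambda x,y:t(x,y,6,165,195)
S=lambda x,y:t(x,y,4.5,320,115); SM=lambda x,y:t(x,y,5,195,235)
print("thick",atz("top",*R(185,397),146),atz("scene",*S(180,297),146))
print("thin",atz("top",*R(480,355),146),atz("scene",*S(250,165),146))
print("guide",atz("top",*M(174,228),122),atz("scene",*SM(257,191),122))
print("screws",[atz("top",*M(*p),122) for p in((166,100),(217,106))],[atz("scene",*SM(*p),122) for p in((139,128),(178,95))])
print("purple",atz("top",*R(606,125),146))
print("rack corners",[atz("top",*R(*p),60) for p in((68,338),(88,488),(532,430),(510,283))])
print("petri",atz("top",*M(613,45),15),"tape",atz("top",*M(603,351),19))
print("bottle",atz("top",233,165,109),"dropper",atz("top",301,178,86))
E
```

```text
thick [ 457.2 -130.6] [ 455.  -127.4]
thin [ 472.1 -228.2] [ 470.3 -225.6]
guide [521.7 167.8] [518.6 169.7]
screws [array([572.3, 172.7]), array([570.2, 152.5])] [array([570.5, 173.1]), array([568.2, 153.5])]
purple [ 549.1 -271.2]
rack corners [array([479.9, -98.3]), array([ 427.1, -105.6]), array([ 449.3, -263.4]), array([ 501.4, -256.1])]
petri [612.9  -2.9] tape [479.9  -0.6]
bottle [688.7  79.8] dropper [663.8 -87.4]
```

```bash
cat >> h.py <<'E'
def delta(p,yaw=None,tilt=True):
    from scipy.spatial.transform import Rotation as R
    s=manip.read_state();r=R.from_euler('xyz',s["eef_rot"])
    d=r.inv().apply(np.array(p)-s["eef_pos"])/1000
    rv=(r.inv()*R.from_euler('xyz',[np.pi,0,s["eef_rot"][2] if yaw is None else yaw])).as_rotvec()
    print("delta_m",d.round(4),"rot",rv.round(4),"F",s["wrist_force"].round(2),"gap",round(s["finger_gap"],1),"pos",s["eef_pos"].round(1),s["eef_rot"].round(4),"t",s["clock"])
E
python3 -c "
from h import *
delta([471,-227,270],0.14)"
```

```text
delta_m [ 0.3521 -0.1633 -0.0872] rot [-9.000e-04  1.000e-04  2.428e-01] F [ 0.08  0.68 -0.13] gap 93.9 pos [ 205.4 -510.   182.6] [-3.1407 -0.      0.3828] t 0.15
```

```bash
python3 -m pendant '[{"claw":0.094,"delta_pos":[0.02,-0.01,-0.03],"rotation":[0,0,0.02]},{"claw":0.08,"delta_pos":[0.06,-0.03,-0.06],"rotation":[0,0,0.05]},{"claw":0.07,"delta_pos":[0.11,-0.05,-0.087],"rotation":[0,0,0.08]},{"claw":0.07,"delta_pos":[0.16,-0.075,-0.087],"rotation":[0,0,0.12]},{"claw":0.07,"delta_pos":[0.21,-0.1,-0.087],"rotation":[0,0,0.15]},{"claw":0.07,"delta_pos":[0.26,-0.12,-0.087],"rotation":[0,0,0.18]},{"claw":0.07,"delta_pos":[0.31,-0.144,-0.087],"rotation":[0,0,0.21]},{"claw":0.07,"delta_pos":[0.34,-0.158,-0.087],"rotation":[-0.001,0,0.243]},{"claw":0.07,"delta_pos":[0.352,-0.163,-0.087],"rotation":[-0.001,0,0.243]},{"claw":0.07,"delta_pos":[0.352,-0.163,-0.087],"rotation":[-0.001,0,0.243]}]' 30
python3 - <<'E'
from h import *
import cv2
delta([471,-227,270],0.14)
np.save("T1.npy",wristT())
cv2.imwrite("pics/w1.png",manip.camera("wrist")[:,:,::-1])
E
```

```text
clock: 1.4
eef_pos: [471.0, -227.4, 269.6]
eef_rot: [-3.142, 0.0, 0.141]
wrist_force: [0.8, 0.8, 1.1]
finger_gap: 70.1
delta_m [ 0.0001 -0.0004 -0.0004] rot [-0.      0.0005  0.0012] F [0.75 0.85 1.07] gap 70.1 pos [ 471.  -227.4  269.6] [-3.1416e+00  5.0000e-04  1.4120e-01] t 1.4
```

View pics/w1.png

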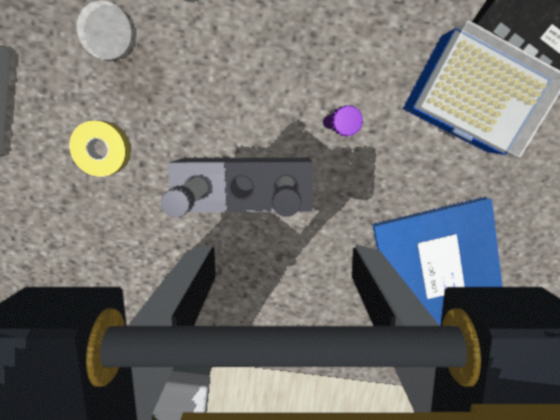

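Run:
```python
import cv2
s=cv2.imread("pics/w1.png")
cv2.imwrite("pics/w1c.png",cv2.convertScaleAbs(cv2.resize(s[150:225,155:325],None,fx=4.5,fy=4.5,interpolation=cv2.INTER_CUBIC),alpha=1.8))
```

```text
(no output)
```

View pics/w1c.png

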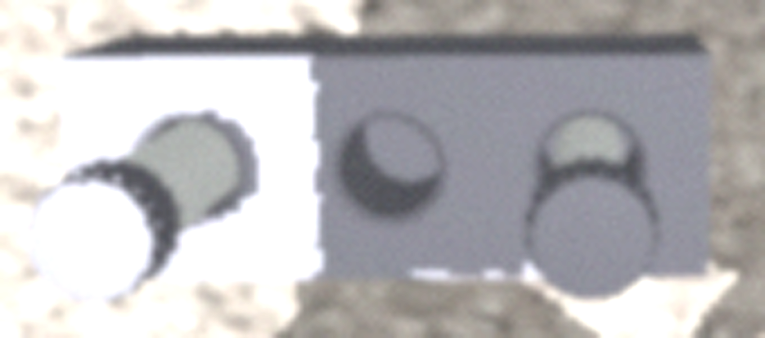

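The wrist view disagrees with the scene view on the right-hand tube's width, so I'll measure it more carefully.

Run:
```python
import cv2,numpy as np
s=cv2.imread("pics/w1.png")
a=cv2.resize(s[165:225,265:310],None,fx=9,fy=9,interpolation=cv2.INTER_CUBIC)
b=cv2.resize(s[165:225,155:220],None,fx=9,fy=9,interpolation=cv2.INTER_CUBIC)
c=cv2.convertScaleAbs(a,alpha=2)
d=cv2.convertScaleAbs(b,alpha=1.1)
cv2.imwrite("pics/w1d.png",cv2.resize(np.hstack([d,c]),None,fx=.8,fy=.8))
t=cv2.imread("pics/scene0.png")
t=cv2.resize(t[145:220,340:390],None,fx=8,fy=8,interpolation=cv2.INTER_CUBIC)
cv2.imwrite("pics/s_tubes.png",cv2.convertScaleAbs(t,alpha=1.5))
```

```text
(no output)
```

View pics/w1d.png

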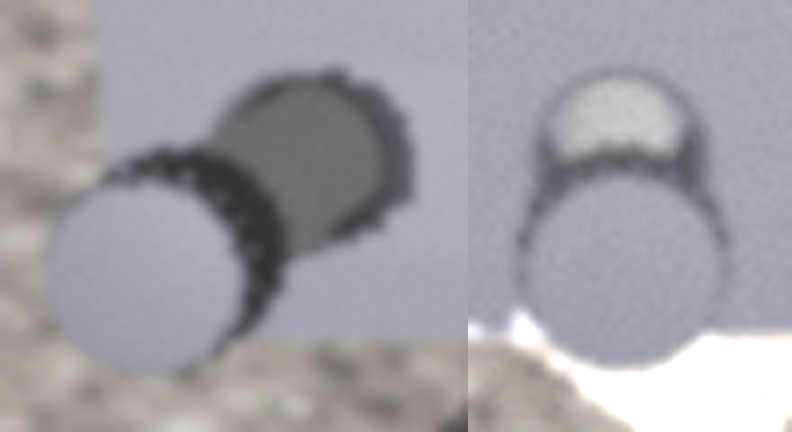

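View pics/s_tubes.png

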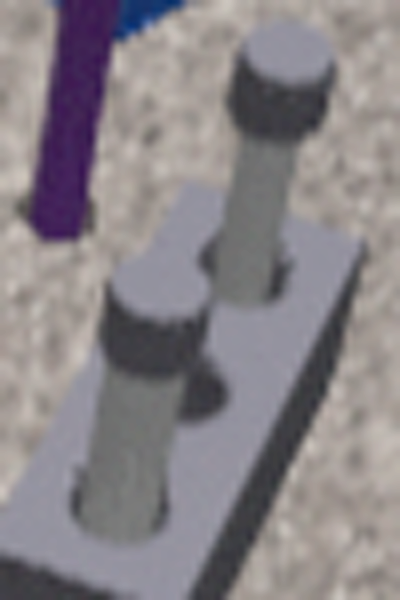

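Both close views agree after all. The far/right tube is the thin one: its body is well inside the hole, while the left one nearly fills its hole. Its cap centre is at wrist pixel (286.5,202.5).

Run:
```python
from h import *
T=np.load("T1.npy")
print("thin",atz("wrist",286.4,202.5,146,T),"thick",atz("wrist",155+148/7.2-.5,165+277/7.2-.5,146,T),"purple",atz("wrist",348,120,146,T))
c=lambda x,y:(155+x/4.5-.4,150+y/4.5-.4)
print("midhole",atz("wrist",*c(392,163),60,T),"thinhole",atz("wrist",*c(590,163),60,T),[atz("wrist",*c(*p),60,T) for p in((712,52),(710,270))])
```

```text
thin [ 471.8 -230.6] thick [ 457.2 -131.9] purple [ 550.1 -272.1]
midhole [ 465.7 -181.6] thinhole [ 472.7 -230.4] [array([ 504.1, -256.1]), array([ 450. , -264.4])]
```

```bash
python3 -c "
from h import *
delta([471.9,-230.3,115],0.147)"
```

```text
delta_m [0.001  0.0025 0.1546] rot [ 0.0001  0.0004 -0.0069] F [-0.69 -0.1  -0.37] gap 69.8 pos [ 470.6 -228.   269.6] [3.1415e+00 4.0000e-04 1.4010e-01] t 1.45
```

```bash
python3 -m pendant '[{"claw":0.06,"delta_pos":[0.001,0.0025,0.04],"rotation":[0,0,-0.007]},{"claw":0.06,"delta_pos":[0.001,0.0025,0.08],"rotation":[0,0,-0.007]},{"claw":0.06,"delta_pos":[0.001,0.0025,0.11],"rotation":[0,0,-0.007]},{"claw":0.06,"delta_pos":[0.001,0.0025,0.135],"rotation":[0,0,-0.007]},{"claw":0.06,"delta_pos":[0.001,0.0025,0.148],"rotation":[0,0,-0.007]},{"claw":0.06,"delta_pos":[0.001,0.0025,0.1545],"rotation":[0,0,-0.007]},{"claw":0.06,"delta_pos":[0.001,0.0025,0.1545],"rotation":[0,0,-0.007]}]' 30
python3 - <<'E'
from h import *
import cv2
delta([471.9,-230.3,115],0.147)
cv2.imwrite("pics/w2.png",manip.camera("wrist")[:,:,::-1])
E
```

```text
clock: 2.33
eef_pos: [471.9, -230.7, 115.5]
eef_rot: [3.141, 0.0, 0.147]
wrist_force: [-0.2, -0.4, 0.7]
finger_gap: 59.6
delta_m [ 0.0001 -0.0004  0.0005] rot [ 0.0003  0.0001 -0.0002] F [-0.24 -0.41  0.68] gap 59.6 pos [ 471.9 -230.7  115.5] [3.1412e+00 1.0000e-04 1.4680e-01] t 2.325
```

View pics/w2.png

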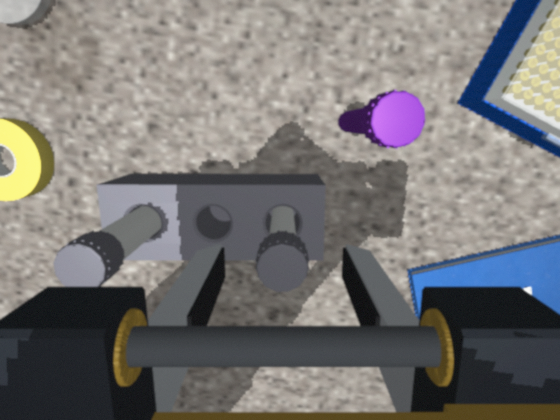

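The chosen cap sits at (282,262), centred between the jaws, and its body is visibly narrow against the left tube. I'll check the fore-aft centring and close.

```bash
python3 - <<'E'
from h import *
T=wristT()
print(atz("wrist",282,263,146,T))
E
python3 -m pendant '[{"claw":0.04,"delta_pos":[0,0,0],"rotation":[0,0,0]},{"claw":0.025,"delta_pos":[0,0,0],"rotation":[0,0,0]},{"claw":0.015,"delta_pos":[0,0,0],"rotation":[0,0,0]},{"claw":0.015,"delta_pos":[0,0,0],"rotation":[0,0,0]},{"claw":0.015,"delta_pos":[0,0,0],"rotation":[0,0,0]},{"claw":0.015,"delta_pos":[0,0,0],"rotation":[0,0,0]}]' 35
python3 -m pendant '[{"claw":0.01,"delta_pos":[0,0,-0.01],"rotation":[0,0,0]},{"claw":0.01,"delta_pos":[0,0,-0.035],"rotation":[0,0,0]},{"claw":0.01,"delta_pos":[0,0,-0.07],"rotation":[0,0,0]},{"claw":0.01,"delta_pos":[0,0,-0.11],"rotation":[0,0,0]},{"claw":0.01,"delta_pos":[0,0,-0.14],"rotation":[0,0,0]},{"claw":0.01,"delta_pos":[0,0,-0.155],"rotation":[0,0,0]},{"claw":0.01,"delta_pos":[0,0,-0.155],"rotation":[0,0,0]}]'
python3 - <<'E'
from h import *
import cv2
delta([471.9,-230.3,270],0.147)
np.save("T3.npy",wristT())
cv2.imwrite("pics/w3.png",manip.camera("wrist")[:,:,::-1])
cv2.imwrite("pics/s3.png",manip.camera("scene")[:,:,::-1])
E
```

```text
[ 474.3 -230.1]
clock: 3.12
eef_pos: [472.1, -230.7, 115.9]
eef_rot: [3.141, -0.0, 0.147]
wrist_force: [0.4, -0.0, 1.7]
finger_gap: 24.6
clock: 4.0
eef_pos: [472.2, -230.6, 271.3]
eef_rot: [3.14, -0.001, 0.147]
wrist_force: [-0.0, -0.5, -1.6]
finger_gap: 25.0
delta_m [-0.0002 -0.0004  0.0013] rot [ 0.0013 -0.0012 -0.    ] F [-0.04 -0.52 -1.63] gap 25.0 pos [ 472.2 -230.6  271.3] [ 3.1403e+00 -1.2000e-03  1.4700e-01] t 4.0
```

View pics/w3.png

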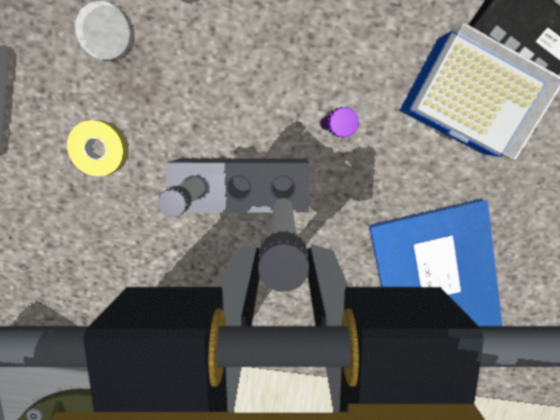

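View pics/s3.png

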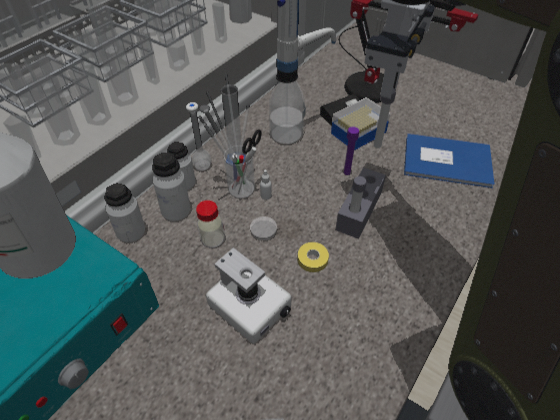

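```bash
python3 -c "
from h import *
T=np.load('T3.npy');print(atz('wrist',283,262,271+37-6,T),atz('wrist',283,204,162,T))
delta([520,169,290],0.147)"
```

```text
[ 475.2 -230.4] [ 474.4 -230.7]
delta_m [ 0.1062 -0.388  -0.0203] rot [-0.0003  0.001  -0.    ] F [ 0.43 -0.62 -0.58] gap 24.3 pos [ 471.7 -230.4  269.7] [-3.1413e+00  1.0000e-03  1.4700e-01] t 4.1
```

```bash
python3 -m pendant '[{"claw":0.01,"delta_pos":[0.003,-0.01,-0.02],"rotation":[0,0,0]},{"claw":0.01,"delta_pos":[0.012,-0.045,-0.02],"rotation":[0,0,0]},{"claw":0.01,"delta_pos":[0.024,-0.09,-0.02],"rotation":[0,0,0]},{"claw":0.01,"delta_pos":[0.038,-0.14,-0.02],"rotation":[0,0,0]},{"claw":0.01,"delta_pos":[0.052,-0.19,-0.02],"rotation":[0,0,0]},{"claw":0.01,"delta_pos":[0.066,-0.24,-0.02],"rotation":[0,0,0]},{"claw":0.01,"delta_pos":[0.08,-0.29,-0.02],"rotation":[0,0,0]},{"claw":0.01,"delta_pos":[0.092,-0.335,-0.02],"rotation":[0,0,0]},{"claw":0.01,"delta_pos":[0.101,-0.37,-0.02],"rotation":[0,0,0]},{"claw":0.01,"delta_pos":[0.106,-0.388,-0.02],"rotation":[0,0,0]}]'
python3 -m pendant '[{"claw":0.01,"delta_pos":[0,0,0.01],"rotation":[0,0,0]},{"claw":0.01,"delta_pos":[0,0,0.02],"rotation":[0,0,0]},{"claw":0.01,"delta_pos":[0,0,0.02],"rotation":[0,0,0]}]'
python3 - <<'E'
from h import *
import cv2
delta([520,169,290],0.147)
np.save("T4.npy",wristT())
for n in("wrist","scene","top"):cv2.imwrite(f"pics/{n}4.png",manip.camera(n)[:,:,::-1])
a=cv2.imread("pics/wrist4.png");cv2.imwrite("pics/w4c.png",cv2.resize(a[130:300,190:380],None,fx=3.5,fy=3.5,interpolation=cv2.INTER_CUBIC))
a=cv2.imread("pics/scene4.png");cv2.imwrite("pics/s4c.png",cv2.resize(a[170:340,170:330],None,fx=3.5,fy=3.5,interpolation=cv2.INTER_CUBIC))
E
```

```text
clock: 5.35
eef_pos: [519.5, 170.3, 288.3]
eef_rot: [-3.141, 0.003, 0.148]
wrist_force: [1.3, -0.6, -0.6]
finger_gap: 24.2
clock: 5.72
eef_pos: [519.1, 169.2, 267.2]
eef_rot: [3.141, 0.005, 0.147]
wrist_force: [-0.4, -0.6, -0.4]
finger_gap: 24.6
delta_m [ 0.0007  0.0003 -0.0228] rot [0.0001 0.0049 0.0001] F [-0.42 -0.58 -0.38] gap 24.6 pos [519.1 169.2 267.2] [3.1415 0.0049 0.1471] t 5.725
```

View pics/w4c.png

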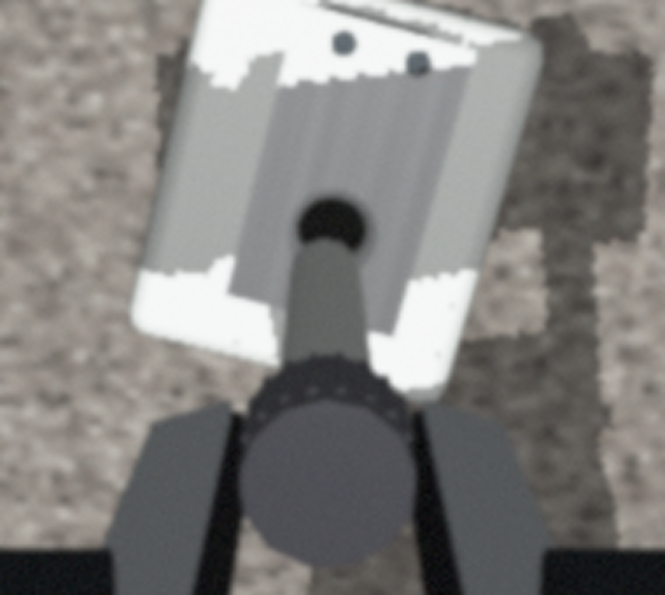

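View pics/s4c.png

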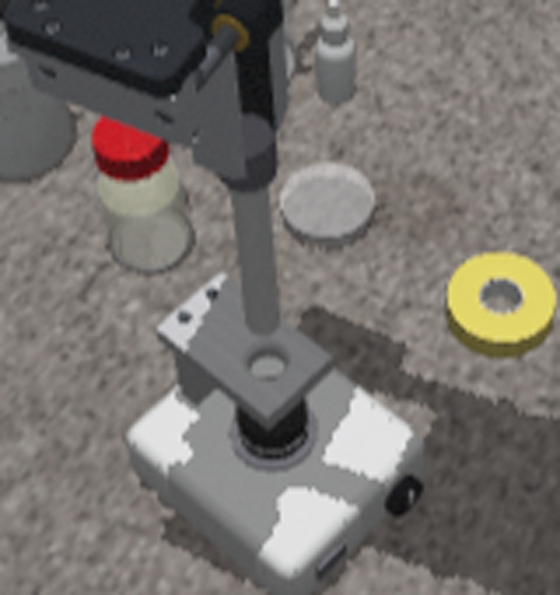

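Run:
```python
from h import *
T=np.load("T4.npy")
w=lambda x,y:(190+x/3.5-.36,130+y/3.5-.36); s=lambda x,y:(170+x/3.5-.36,170+y/3.5-.36)
print("hole w",atz("wrist",*w(334,228),122,T),"s",atz("scene",*s(269,362),122))
print("foot w",atz("wrist",*w(330,272),158,T),"s",atz("scene",*s(262,325),158))
print("cap w",atz("wrist",*w(329,484),299,T))
delta([520,169,250],0.147)
```

```text
hole w [522.1 167.4] s [517.5 169.6]
foot w [517.9 168. ] s [517.4 172. ]
cap w [519.7 168.7]
delta_m [0.0003 0.0008 0.0187] rot [-0.0001  0.0025  0.0006] F [ 0.59 -0.66 -0.97] gap 24.8 pos [519.6 169.8 268.7] [-3.1415e+00  2.5000e-03  1.4760e-01] t 5.875
```

Run:
```python
import cv2
a=cv2.imread("pics/top4.png");cv2.imwrite("pics/t4c.png",cv2.resize(a[180:280,150:250],None,fx=6,fy=6,interpolation=cv2.INTER_CUBIC))
a=cv2.imread("pics/scene4.png");cv2.imwrite("pics/s4d.png",cv2.resize(a[200:310,205:285],None,fx=5.4,fy=5.4,interpolation=cv2.INTER_CUBIC))
```

```text
(no output)
```

View pics/s4d.png

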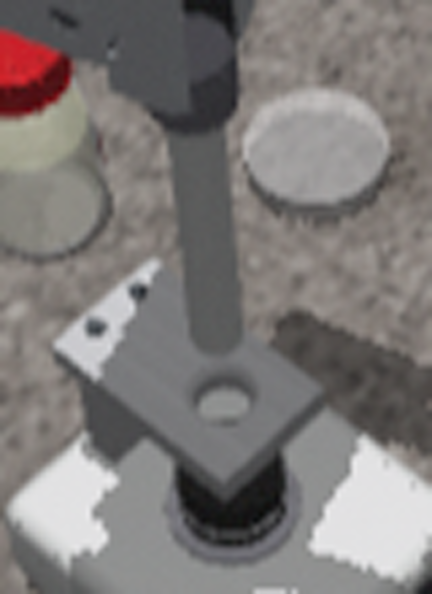

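```bash
python3 -m pendant '[{"claw":0.01,"delta_pos":[0.001,0.001,0.008],"rotation":[0,0.003,0]},{"claw":0.01,"delta_pos":[0.0018,0.0018,0.018],"rotation":[0,0.003,0]},{"claw":0.01,"delta_pos":[0.0018,0.0018,0.027],"rotation":[0,0.003,0]},{"claw":0.01,"delta_pos":[0.0018,0.0018,0.031],"rotation":[0,0.003,0]},{"claw":0.01,"delta_pos":[0.0018,0.0018,0.031],"rotation":[0,0.003,0]}]'
python3 - <<'E'
from h import *
import cv2
delta([521,168,237],0.147)
np.save("T5.npy",wristT())
for n in("wrist","scene","top"):cv2.imwrite(f"pics/{n}5.png",manip.camera(n)[:,:,::-1])
a=cv2.imread("pics/wrist5.png");b=cv2.resize(a[150:240,240:330],None,fx=6,fy=6,interpolation=cv2.INTER_CUBIC)
cv2.imwrite("pics/w5c.png",cv2.convertScaleAbs(b,alpha=1.3))
a=cv2.imread("pics/scene5.png");b=cv2.resize(a[235:305,210:280],None,fx=8,fy=8,interpolation=cv2.INTER_CUBIC)
cv2.imwrite("pics/s5c.png",cv2.convertScaleAbs(b,alpha=1.3))
a=cv2.imread("pics/top5.png");cv2.imwrite("pics/t5c.png",cv2.resize(a[190:280,150:250],None,fx=6,fy=6,interpolation=cv2.INTER_CUBIC))
delta([521,168,237],0.147)
E
```

```text
clock: 6.5
eef_pos: [521.5, 168.3, 237.5]
eef_rot: [-3.141, -0.0, 0.148]
wrist_force: [0.7, -0.5, -0.4]
finger_gap: 24.5
delta_m [-0.0005  0.0002  0.0005] rot [-0.0002 -0.      0.0007] F [ 0.71 -0.48 -0.44] gap 24.5 pos [521.5 168.3 237.5] [-3.1414 -0.      0.1477] t 6.5
delta_m [-0.0007  0.0002  0.001 ] rot [-0.0002 -0.001   0.0007] F [-0.    0.41  0.6 ] gap 24.7 pos [521.7 168.3 238. ] [-3.1414e+00 -1.0000e-03  1.4770e-01] t 6.65
```

View pics/w5c.png

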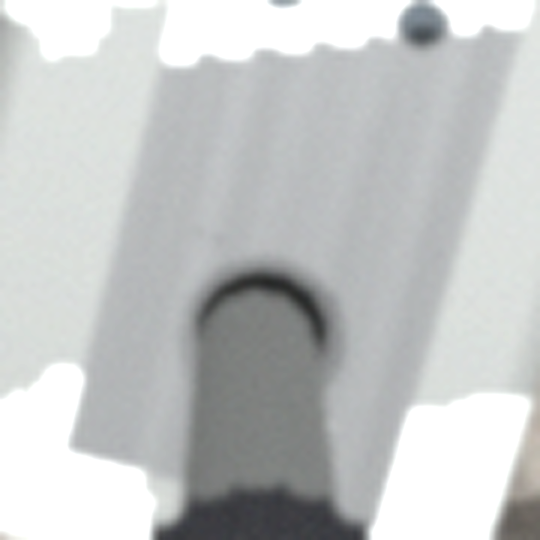

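View pics/s5c.png

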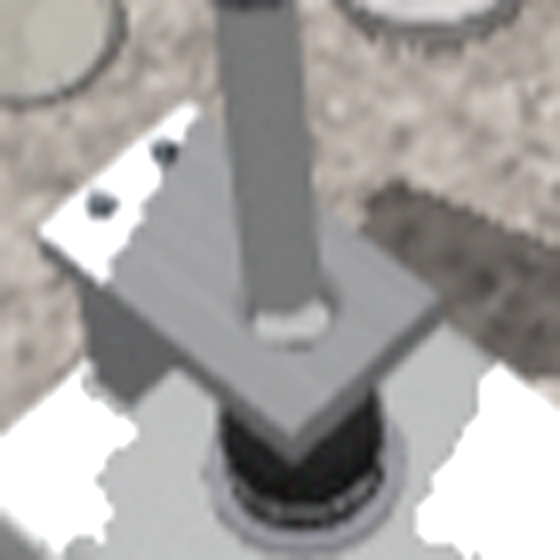

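View pics/t5c.png

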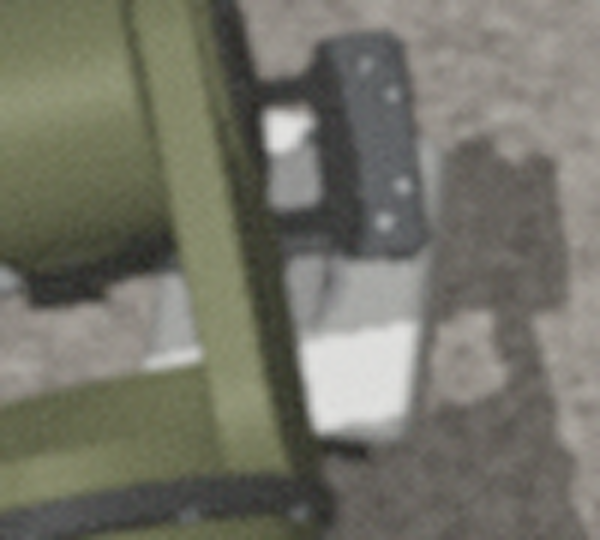

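```bash
python3 - <<'E'
from h import *
T=np.load("T5.npy")
w=lambda x,y:(240+x/6-.42,150+y/6-.42); s=lambda x,y:(210+x/8-.44,235+y/8-.44)
print("hole w",atz("wrist",*w(262,336),119.5,T)); print("foot w",atz("wrist",*w(261,348),128,T))
print("foot s",atz("scene",*s(284,290),128))
# predicted scene pixels of guide mouth from initial view (246.4,273.4) -> crop
print("s hole crop",(246.4+.44-210)*8,(273.2+.44-235)*8)
print("hole s",atz("scene",*s(291,312),122))
# predicted outline
m=manip.camera_model("scene");C=np.array(m["cam_to_world"])
E
python3 - <<'E'
import cv2
a=cv2.imread("pics/scene5.png");b=cv2.imread("pics/scene0.png")
import numpy as np
f=lambda i:cv2.convertScaleAbs(cv2.resize(i[255:290,225:265],None,fx=10,fy=10,interpolation=cv2.INTER_CUBIC),alpha=1.3)
cv2.imwrite("pics/s5d.png",np.hstack([f(a),f(b)]))
E
```

```text
hole w [520.4 167.7]
foot w [520.4 167.8]
foot s [519.8 170.3]
s hole crop 294.72 309.1199999999999
hole s [517.7 171. ]
```

View pics/s5d.png

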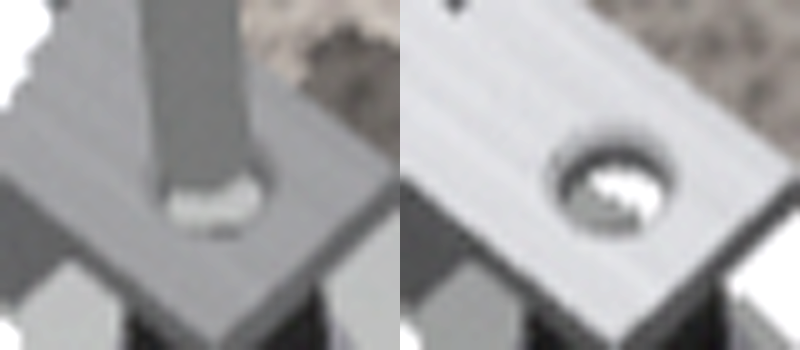

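The views agree to about 1 mm: the wrist shows foot and hole concentric, and the scene says shift about 1.3 mm. I'll descend slowly with half that correction and watch the force.

```bash
python3 -m pendant '[{"claw":0.01,"delta_pos":[-0.0005,0.0003,0.002],"rotation":[0,0,0]},{"claw":0.01,"delta_pos":[-0.0005,0.0003,0.005],"rotation":[0,0,0]},{"claw":0.01,"delta_pos":[-0.0005,0.0003,0.008],"rotation":[0,0,0]},{"claw":0.01,"delta_pos":[-0.0005,0.0003,0.010],"rotation":[0,0,0]},{"claw":0.01,"delta_pos":[-0.0005,0.0003,0.011],"rotation":[0,0,0]}]'
python3 -c "
from h import *
s=manip.read_state();print(s['wrist_force'],s['moment'],s['eef_pos'])"
```

```text
clock: 7.28
eef_pos: [521.2, 168.0, 226.9]
eef_rot: [-3.141, -0.001, 0.148]
wrist_force: [-0.3, 1.2, -0.5]
finger_gap: 24.5
[-0.29255106  1.1874603  -0.50698987] [0.01833404 0.04878115 0.03218328] [521.19209141 167.95591894 226.87637177]
```

```bash
python3 -m pendant '[{"claw":0.01,"delta_pos":[0,0,0.004],"rotation":[0,0,0]},{"claw":0.01,"delta_pos":[0,0,0.008],"rotation":[0,0,0]},{"claw":0.01,"delta_pos":[0,0,0.012],"rotation":[0,0,0]},{"claw":0.01,"delta_pos":[0,0,0.016],"rotation":[0,0,0]},{"claw":0.01,"delta_pos":[0,0,0.019],"rotation":[0,0,0]},{"claw":0.01,"delta_pos":[0,0,0.020],"rotation":[0,0,0]},{"claw":0.01,"delta_pos":[0,0,0.020],"rotation":[0,0,0]}]'
python3 - <<'E'
from h import *
import cv2
s=manip.read_state();print(s['wrist_force'],s['moment'],s['eef_pos'])
for n in("wrist","scene"):cv2.imwrite(f"pics/{n}6.png",manip.camera(n)[:,:,::-1])
a=cv2.imread("pics/wrist6.png");b=cv2.resize(a[150:290,230:340],None,fx=4,fy=4,interpolation=cv2.INTER_CUBIC)
a=cv2.imread("pics/scene6.png");c=cv2.resize(a[225:325,205:290],None,fx=5.6,fy=5.6,interpolation=cv2.INTER_CUBIC)[:560]
b=cv2.convertScaleAbs(b);cv2.imwrite("pics/w6c.png",b);cv2.imwrite("pics/s6c.png",cv2.convertScaleAbs(c,alpha=1.3))
E
```

```text
clock: 8.15
eef_pos: [521.2, 168.0, 206.9]
eef_rot: [-3.141, -0.001, 0.148]
wrist_force: [-0.1, 0.7, -0.5]
finger_gap: 24.5
[-0.09882335  0.74193391 -0.48488575] [-0.03117884  0.01035057  0.01613365] [521.23361143 167.95071538 206.92094889]
```

View pics/w6c.png

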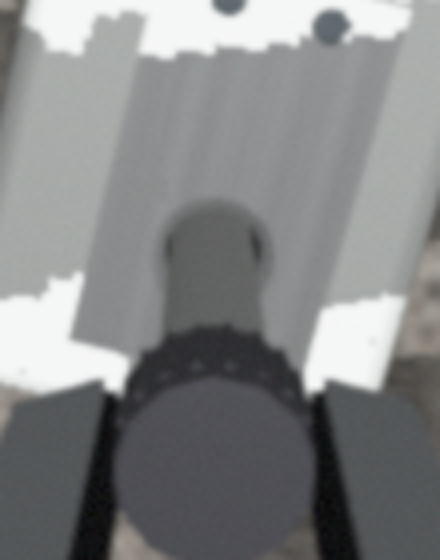

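View pics/s6c.png

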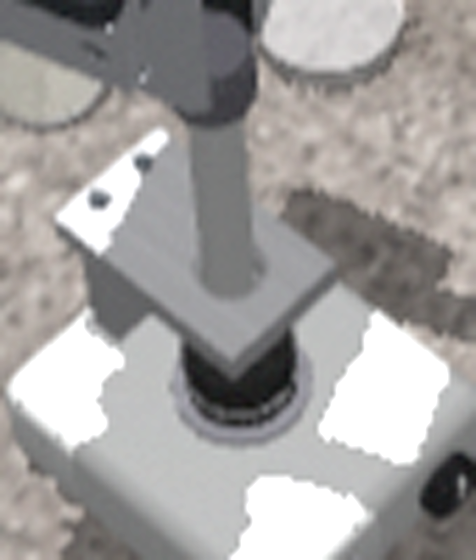

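The tube is in the guide with no load (plate hole around the tube at wrist-crop (213,240)). I'll approach the cup and find contact by force.

```bash
python3 -m pendant '[{"claw":0.01,"delta_pos":[0,0,0.004],"rotation":[0,0,0]},{"claw":0.01,"delta_pos":[0,0,0.008],"rotation":[0,0,0]},{"claw":0.01,"delta_pos":[0,0,0.012],"rotation":[0,0,0]},{"claw":0.01,"delta_pos":[0,0,0.016],"rotation":[0,0,0]},{"claw":0.01,"delta_pos":[0,0,0.019],"rotation":[0,0,0]},{"claw":0.01,"delta_pos":[0,0,0.020],"rotation":[0,0,0]},{"claw":0.01,"delta_pos":[0,0,0.020],"rotation":[0,0,0]}]' 45
for i in 1 2 3; do python3 -c "
from h import *
s=manip.read_state();print(s['wrist_force'],s['moment'],s['eef_pos'])"; done
```

```text
clock: 9.12
eef_pos: [521.3, 168.0, 187.0]
eef_rot: [-3.141, -0.001, 0.148]
wrist_force: [0.2, -0.1, -0.3]
finger_gap: 24.2
[ 0.19371148 -0.08636897 -0.32000213] [-0.02395137  0.0238682  -0.07373185] [521.29471078 167.96980927 187.04008058]
[ 0.19371148 -0.08636897 -0.32000213] [-0.02395137  0.0238682  -0.07373185] [521.29471078 167.96980927 187.04008058]
[ 0.19371148 -0.08636897 -0.32000213] [-0.02395137  0.0238682  -0.07373185] [521.29471078 167.96980927 187.04008058]
```

```bash
python3 -m pendant '[{"claw":0.01,"delta_pos":[0,0,0.001],"rotation":[0,0,0]},{"claw":0.01,"delta_pos":[0,0,0.002],"rotation":[0,0,0]},{"claw":0.01,"delta_pos":[0,0,0.002],"rotation":[0,0,0]},{"claw":0.01,"delta_pos":[0,0,0.002],"rotation":[0,0,0]}]'
```

```text
clock: 9.62
eef_pos: [521.4, 167.9, 185.1]
eef_rot: [-3.141, -0.001, 0.148]
wrist_force: [0.5, -0.4, -0.9]
finger_gap: 24.4
```

```bash
python3 -m pendant '[{"claw":0.01,"delta_pos":[0,0,0.001],"rotation":[0,0,0]},{"claw":0.01,"delta_pos":[0,0,0.001],"rotation":[0,0,0]},{"claw":0.01,"delta_pos":[0,0,0.001],"rotation":[0,0,0]}]'
```

```text
clock: 10.0
eef_pos: [521.3, 168.0, 184.0]
eef_rot: [-3.141, -0.001, 0.148]
wrist_force: [-0.4, -0.6, -0.6]
finger_gap: 24.4
```

```bash
python3 -m pendant '[{"claw":0.01,"delta_pos":[0,0,0.001],"rotation":[0,0,0]},{"claw":0.01,"delta_pos":[0,0,0.001],"rotation":[0,0,0]},{"claw":0.01,"delta_pos":[0,0,0.001],"rotation":[0,0,0]}]'
```

```text
clock: 10.38
eef_pos: [521.4, 168.0, 183.2]
eef_rot: [-3.141, -0.001, 0.148]
wrist_force: [-0.1, -0.1, 0.6]
finger_gap: 24.7
```

```bash
python3 -m pendant '[{"claw":0.01,"delta_pos":[0,0,0.001],"rotation":[0,0,0]},{"claw":0.01,"delta_pos":[0,0,0.001],"rotation":[0,0,0]},{"claw":0.01,"delta_pos":[0,0,0.001],"rotation":[0,0,0]}]'
```

```text
clock: 10.75
eef_pos: [521.4, 168.0, 182.3]
eef_rot: [-3.141, -0.002, 0.148]
wrist_force: [-0.2, 0.9, 2.1]
finger_gap: 24.5
```

```bash
python3 -m pendant '[{"claw":0.01,"delta_pos":[0,0,0.001],"rotation":[0,0,0]},{"claw":0.01,"delta_pos":[0,0,0.002],"rotation":[0,0,0]},{"claw":0.01,"delta_pos":[0,0,0.003],"rotation":[0,0,0]},{"claw":0.01,"delta_pos":[0,0,0.003],"rotation":[0,0,0]},{"claw":0.01,"delta_pos":[0,0,0.003],"rotation":[0,0,0]}]'
```

```text
clock: 11.38
eef_pos: [521.5, 168.0, 179.4]
eef_rot: [-3.141, -0.002, 0.148]
wrist_force: [0.2, 0.2, 3.7]
finger_gap: 24.3
```

```bash
python3 -m pendant '[{"claw":0.01,"delta_pos":[0,0,0.001],"rotation":[0,0,0]},{"claw":0.01,"delta_pos":[0,0,0.002],"rotation":[0,0,0]},{"claw":0.01,"delta_pos":[0,0,0.002],"rotation":[0,0,0]},{"claw":0.01,"delta_pos":[0,0,0.002],"rotation":[0,0,0]}]'
python3 - <<'E'
from h import *
import cv2
F=[]
ims=[]
for i in range(8):
    ims.append(manip.camera("scene")[:,:,::-1].astype(float)); s=manip.read_state();F.append([s['wrist_force'][2],s['eef_pos'][2]])
print(np.mean(F,0),np.std(F,0))
a=np.mean(ims,0).astype(np.uint8);np.save("a7.npy",a)
b=cv2.imread("pics/scene0.png");c=cv2.imread("pics/scene6.png")
f=lambda i:cv2.convertScaleAbs(cv2.resize(i[278:310,228:264],None,fx=10,fy=10,interpolation=cv2.INTER_CUBIC),alpha=1.6)
cv2.imwrite("pics/s7.png",np.hstack([f(c),f(a)]))
E
```

```text
clock: 11.88
eef_pos: [521.5, 168.0, 177.4]
eef_rot: [-3.141, -0.002, 0.148]
wrist_force: [0.6, -0.3, 5.0]
finger_gap: 24.3
[  5.19119284 177.45505282] [0.47323922 0.01235041]
```

View pics/s7.png

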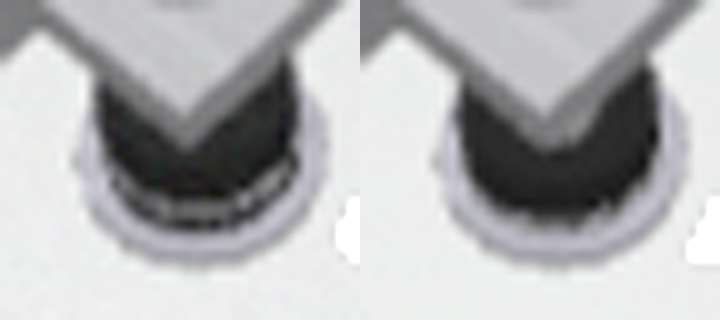

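```bash
python3 -m pendant '[{"claw":0.01,"delta_pos":[0,0,0.0008],"rotation":[0,0,0]},{"claw":0.01,"delta_pos":[0,0,0.0014],"rotation":[0,0,0]},{"claw":0.01,"delta_pos":[0,0,0.0014],"rotation":[0,0,0]},{"claw":0.01,"delta_pos":[0,0,0.0014],"rotation":[0,0,0]}]'
python3 - <<'E'
from h import *
import cv2
F=[]
ims=[]
for i in range(12):
    ims.append(manip.camera("scene")[:,:,::-1].astype(float)); s=manip.read_state();F.append([*s['wrist_force'],s['eef_pos'][2]])
print(np.mean(F,0),np.std(F,0),s['clock'])
a=np.mean(ims,0).astype(np.uint8);np.save("a8.npy",a)
p=np.load("a7.npy")
f=lambda i:cv2.convertScaleAbs(cv2.resize(i[278:310,228:264],None,fx=10.5,fy=10.5,interpolation=cv2.INTER_CUBIC),alpha=1.6)
cv2.imwrite("pics/s8.png",np.hstack([f(p),f(a)]))
c=cv2.imread("pics/scene6.png")
for col in (242,244,246,248,250): print(col,[i[290:306,col].mean(-1).astype(int).tolist() for i in(c,p,a)])
E
```

```text
clock: 12.78
eef_pos: [521.7, 168.0, 176.3]
eef_rot: [-3.141, -0.002, 0.148]
wrist_force: [-0.4, 0.0, 5.9]
finger_gap: 24.4
[ 1.67108643e-01 -9.99088235e-02  5.87101840e+00  1.76271325e+02] [0.52815632 0.38163794 0.41401733 0.0101908 ] 13.375
242 [[35, 26, 30, 26, 22, 21, 25, 49, 52, 44, 94, 119, 106, 113, 139, 148], [33, 27, 26, 27, 26, 23, 20, 20, 37, 73, 106, 119, 107, 113, 140, 149], [34, 28, 29, 26, 27, 24, 20, 20, 36, 74, 107, 120, 107, 113, 140, 149]]
244 [[69, 48, 28, 28, 23, 22, 20, 39, 72, 67, 57, 99, 117, 102, 124, 149], [77, 60, 28, 28, 27, 25, 23, 21, 21, 66, 90, 107, 117, 103, 124, 148], [77, 64, 37, 29, 27, 28, 25, 20, 20, 39, 75, 107, 117, 104, 124, 149]]
246 [[75, 75, 62, 35, 24, 21, 22, 21, 56, 60, 30, 88, 115, 102, 113, 140], [77, 76, 62, 35, 28, 26, 22, 20, 20, 36, 67, 101, 117, 102, 112, 140], [77, 77, 62, 34, 27, 27, 23, 22, 20, 21, 56, 94, 112, 103, 113, 140]]
248 [[73, 55, 30, 26, 25, 20, 20, 22, 58, 65, 41, 87, 118, 103, 110, 138], [80, 74, 50, 26, 26, 29, 23, 21, 20, 37, 67, 102, 118, 105, 109, 138], [81, 88, 71, 28, 27, 27, 24, 20, 21, 20, 58, 94, 114, 104, 110, 139]]
250 [[28, 29, 26, 24, 22, 22, 23, 21, 59, 59, 53, 97, 118, 102, 120, 148], [79, 51, 29, 27, 27, 27, 22, 19, 19, 46, 82, 109, 119, 100, 119, 148], [85, 61, 29, 27, 27, 26, 23, 19, 21, 21, 58, 101, 118, 100, 119, 148]]
```

View pics/s8.png

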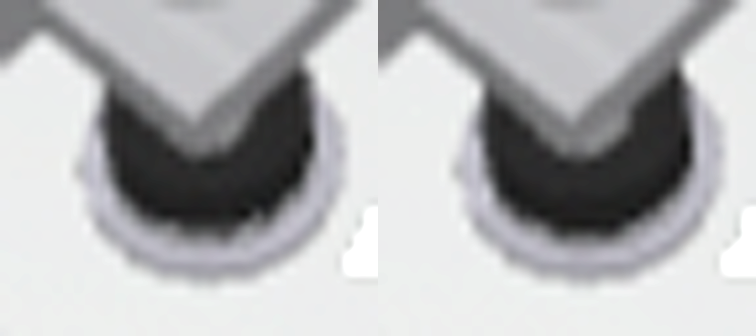

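Run:
```python
import numpy as np,cv2
c=cv2.imread("pics/scene6.png");b=cv2.imread("pics/scene0.png");p=np.load("a7.npy");a=np.load("a8.npy");w=cv2.imread("pics/scene5.png");v=cv2.imread("pics/scene4.png")
c=np.mean([c,w,v],0)
def edge(i,col,l=38):
    x=i[:,col].astype(float).mean(-1)
    for r in range(294,304):
        if x[r]<l<=x[r+1]: return r+(l-x[r])/(x[r+1]-x[r])
cols=range(243,254)
for l in(32,38,45):
    E=np.array([[edge(i,k,l) for k in cols] for i in(c,p,a)]);print((E[1]-E[0]).round(2),(E[2]-E[0]).round(2),np.median(E[1]-E[0])/.274,np.median(E[2]-E[0])/.274)
# px/mm
from h import manip
m=manip.camera_model("scene");C=np.linalg.inv(np.array(m["cam_to_world"]))
def pr(P):
    q=C@np.array([*P,1]);return m["cx"]-m["fx"]*q[0]/q[2]*1, m["cy"]+m["fy"]*q[1]/q[2]
print(pr([507,182,62]),pr([507,182,55]))
```

```text
[1.76 1.58 1.21 1.4  1.39 1.41 1.32 1.17 1.81 1.1  2.21] [1.79 1.95 1.97 2.   2.05 2.02 2.04 2.   2.04 2.   1.94] 5.120943533352287 7.2841157479767356
[1.68 1.39 1.3  1.56 1.57 1.58 1.56 1.24 1.64 1.18 2.35] [1.71 1.94 1.97 1.99 2.04 2.01 2.09 2.   2.   2.   1.96] 5.704229125365228 7.287525471105359
[1.58 1.33 1.33 1.59 1.56 1.62 1.71 1.32 1.42 1.27 2.38] [1.61 1.96 1.97 1.98 2.02 2.   2.14 2.   1.93 2.   1.98] 5.701671551239658 7.243599947772951
(np.float64(248.73055434128946), np.float64(298.2120328820702)) (np.float64(248.93395519812745), np.float64(300.1174990174812))
```

Three estimates of the press depth: about 6.1 mm from force, 6.6 mm from travel since contact, and 7.3 mm from ring motion in the image. I'll add a small 0.3 mm trim and then hold.

```bash
python3 -m pendant '[{"claw":0.01,"delta_pos":[0,0,0.0003],"rotation":[0,0,0]},{"claw":0.01,"delta_pos":[0,0,0.0003],"rotation":[0,0,0]},{"claw":0.01,"delta_pos":[0,0,0.0003],"rotation":[0,0,0]},{"claw":0.01,"delta_pos":[0,0,0.0003],"rotation":[0,0,0]},{"claw":0.01,"delta_pos":[0,0,0.0003],"rotation":[0,0,0]},{"claw":0.01,"delta_pos":[0,0,0.0003],"rotation":[0,0,0]},{"claw":0.01,"delta_pos":[0,0,0.0003],"rotation":[0,0,0]},{"claw":0.01,"delta_pos":[0,0,0.0003],"rotation":[0,0,0]},{"claw":0.01,"delta_pos":[0,0,0.0003],"rotation":[0,0,0]},{"claw":0.01,"delta_pos":[0,0,0.0003],"rotation":[0,0,0]}]'
python3 -m pendant '[{"claw":0.01,"delta_pos":[0,0,0],"rotation":[0,0,0]},{"claw":0.01,"delta_pos":[0,0,0],"rotation":[0,0,0]},{"claw":0.01,"delta_pos":[0,0,0],"rotation":[0,0,0]},{"claw":0.01,"delta_pos":[0,0,0],"rotation":[0,0,0]},{"claw":0.01,"delta_pos":[0,0,0],"rotation":[0,0,0]},{"claw":0.01,"delta_pos":[0,0,0],"rotation":[0,0,0]},{"claw":0.01,"delta_pos":[0,0,0],"rotation":[0,0,0]},{"claw":0.01,"delta_pos":[0,0,0],"rotation":[0,0,0]},{"claw":0.01,"delta_pos":[0,0,0],"rotation":[0,0,0]},{"claw":0.01,"delta_pos":[0,0,0],"rotation":[0,0,0]}]'
python3 - <<'E'
from h import *
import cv2
F=[];ims=[]
for i in range(14):
    ims.append(manip.camera("scene")[:,:,::-1].astype(float)); s=manip.read_state();F.append([*s['wrist_force'],s['eef_pos'][2]])
print(np.mean(F,0),s['clock'],s['finger_gap'])
a=np.mean(ims,0).astype(np.uint8)
f=lambda i:cv2.convertScaleAbs(cv2.resize(i[278:310,228:264],None,fx=10,fy=10,interpolation=cv2.INTER_CUBIC),alpha=1.6)
cv2.imwrite("pics/s9c.png",f(a));cv2.imwrite("pics/s9.png",a)
for col in (244,246,248,250): print(col,a[295:304,col].mean(-1).astype(int).tolist())
E
```

```text
clock: 14.62
eef_pos: [521.8, 168.1, 176.2]
eef_rot: [-3.141, -0.003, 0.148]
wrist_force: [-0.7, -0.7, 5.6]
finger_gap: 24.6
clock: 15.88
eef_pos: [521.9, 168.1, 176.4]
eef_rot: [-3.141, -0.003, 0.148]
wrist_force: [-0.1, -0.1, 5.2]
finger_gap: 24.4
[-4.54682439e-02 -3.43872787e-01  5.59631782e+00  1.76399451e+02] 16.575 24.37624856268536
244 [26, 24, 20, 21, 41, 75, 106, 117, 103]
246 [27, 23, 21, 21, 20, 76, 105, 112, 102]
248 [27, 24, 21, 20, 22, 77, 105, 114, 105]
250 [26, 23, 21, 21, 35, 66, 102, 118, 100]
```

View pics/s9.png

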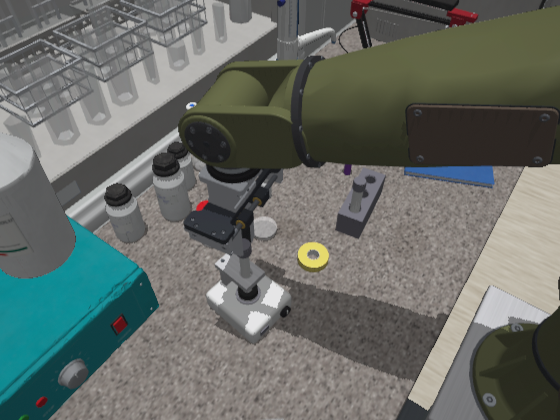

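View pics/s9c.png

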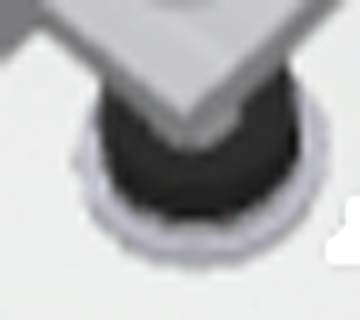

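Each new call re-bases on the sagged measured pose, so the press creeps up slightly. I'll trim once more and let camera calls pass the hold time so the target stays put.

```bash
python3 -m pendant '[{"claw":0.01,"delta_pos":[0,0,0.0004],"rotation":[0,0.002,0]},{"claw":0.01,"delta_pos":[0,0,0.0007],"rotation":[0,0.002,0]},{"claw":0.01,"delta_pos":[0,0,0.0007],"rotation":[0,0.002,0]},{"claw":0.01,"delta_pos":[0,0,0.0007],"rotation":[0,0.002,0]},{"claw":0.01,"delta_pos":[0,0,0.0007],"rotation":[0,0.002,0]},{"claw":0.01,"delta_pos":[0,0,0.0007],"rotation":[0,0.002,0]},{"claw":0.01,"delta_pos":[0,0,0.0007],"rotation":[0,0.002,0]},{"claw":0.01,"delta_pos":[0,0,0.0007],"rotation":[0,0.002,0]}]'
python3 - <<'E'
from h import *
import cv2
F=[];ims=[]
for i in range(44):
    ims.append(manip.camera("scene")[:,:,::-1].astype(float)); s=manip.read_state();F.append([*s['wrist_force'],s['eef_pos'][2]])
print(np.mean(F,0).round(2),F[0][3],F[-1][3],s['clock'],s['finger_gap'])
a=np.mean(ims,0).astype(np.uint8)
c=np.mean([cv2.imread(f"pics/scene{k}.png") for k in(4,5,6)],0)
def edge(i,col,l=38):
    x=i[:,col].astype(float).mean(-1)
    for r in range(294,304):
        if x[r]<l<=x[r+1]: return r+(l-x[r])/(x[r+1]-x[r])
d=[edge(a,k)-edge(c,k) for k in range(244,253)];print(np.round(d,2),np.median(d)/.272)
E
```

```text
clock: 17.58
eef_pos: [522.0, 168.1, 176.0]
eef_rot: [-3.141, -0.006, 0.148]
wrist_force: [1.0, -1.0, 5.8]
finger_gap: 24.8
[-5.0000e-02 -2.3000e-01  6.2200e+00  1.7594e+02] 175.95432201086038 175.93935984227505 19.775 24.26123300628117
[1.88 1.96 2.01 2.03 2.02 1.98 1.9  1.84 1.99] 7.279452648448876
```

```bash
python3 -c "
from cell import manip
print(manip.sign_off())"
```

```text
the job is handed in; nothing more can be done
None
```

I passed the thin tube (the rack's −y hole) foot first through the guide into the rubber cup. The cup is pressed to about half its travel. I handed the job in at about 19.8 s with the tube still gripped.

- **Which tube:** the scene and wrist close-ups both showed the far tube as about 17 mm wide and the other as about 22 mm. One early wrist crop made me doubt this, and a larger crop settled it.
- **Hold:** the arm held one target for over 2 s, with the tool tip steady at 175.95 to 175.94 mm. The peak wrist force I read was about 6 N.
- **Press depth (7.0 mm wanted):** the checks differ by about 0.7 mm:
  - about 6.6 mm from the force (net about 6.7 N)
  - about 7.0 mm from travel since contact
  - about 7.3 mm from the ring's motion in the image, where it just meets the collar
- **Position drift:** just before the final hold the press had crept up about 0.1–0.2 mm, because each move call restarts from the sagged position. I trimmed it back down.
- **Tilt:** a small tilt correction went the wrong way, leaving the tool about 0.006 rad off vertical. Sideways force stayed near zero on average.
- **Surroundings:** just before the last trim, the wide tube stood in the rack, and the tape roll and petri dish were in place. The arm hid the dropper and most of the red-capped bottle and the purple look-alike in that picture, so I didn't check those at the end.

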